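Fill the empty places of the jar crate

ROBOT

A 7-joint arm with a two-finger parallel gripper is mounted at the origin on the work surface. World frame = base frame: x ahead of the robot, y to its left, z up, the work surface at z = 0. Lengths are in m, angles in rad, forces in N, time in s.
With the tool pointing down it reaches from about 0.35 to 0.775 m from the base axis. Payload 3.1 kg.
Tool frame: the origin (TCP) lies on the centre line of the jaws, within the pads' length; the fingertips stand 8 mm ahead of it and the grasp point (between the pads) lies 11 mm behind it (manip.tips_ahead is the distance from the TCP to the fingertips, in m); z points along the fingers, y is the line along which they close (so a half turn about z gives the same grasp; the last joint's range is limited). The gripper opens to 85 mm and grips with 20 to 120 N. Pads are 22 mm wide; open, the fingers measure 114 mm over their backs; the gripper's body (76 mm by 85 mm) begins 54 mm behind the grasp point. The pads swing forward as they close: fully open they stand 13 mm farther back than shut.
Start: joints at [-1.266, 0.311, 0.014, 1.512, -0.004, 1.319, -0.027], TCP at [0.187, 0.517, 0.239] pointing down, gripper open.
Joint ranges: [-2.7, 2.7], [-0.3, 1.91], [-1.27, 1.3], [0.12, 2.57], [-1.44, 4.58], [0.2, 2.03], [-3.05, 3.05]. Speed limits (rad/s): [2.79, 2.79, 3.14, 3.14, 3.14, 3.14, 3.14].

INTERFACE

Orientations are given as a unit quaternion [w, x, y, z].
In Python, from cell import manip gives the robot as it stands. The module is installed in compiled form; this text tells all that it offers.
- The arm moves only by the tool send_rows, never from a script. Its argument "increments" is a list that holds one entry, the list of rows, each a list of 7 numbers: the shift along the tool's x, y, z in cm, then the turn, a rotation vector about the tool's x, y, z in rad, then the closure, from 0 (fully open) to 1 (shut). A call has 1 to 20 rows; each row shifts and turns the commanded pose from where the row before left it, along the tool's axes as they then stand; what a row does not reach is not made up. A row lasts 1/12 s, in which the tool goes at most 41.7 mm and 7.16 degrees, less where a joint would pass 70% of its speed; a pose out of reach is approached as far as the arm can. A call is refused whole if a number of a shift passes 4.17 or a number of a turn 0.125, either way. A call with a gripper value outside its range is refused whole. The fingers move at their own pace and stop on an object; the grip force is fixed at half the most. Time passes only in rows, so rows that do not move let the fingers close. It gives the time, the measured TCP pose, the force, the opening and the grip force at its end, in the units of the state.
- manip.read_state(): the state, without advancing time (a new reading comes with each control period).
- manip.capture(name): name is "scene" or "top" or "wrist"; returns (picture, depth): 420x560x3 uint8, blue, green, red; 420x560 float32, m along the optical axis (not along the pixel's ray), 0 where there is no reading.
- manip.camera_params(name): a dict with "K" (3x3 intrinsics, pixels), "k1" (the pictures are not rectified: a ray, as slopes to the right and down, at radius r is drawn at 1 + k1 r^2 times it, then the intrinsics apply), "R" (3x3) and "t" (3): a world point X has camera coordinates R X + t. Camera axes: x right, y down, z forward; pixel columns grow to the right and rows downward; lengths in m; the calibration is good to about 2 mm. A picture is of the moment at which its call begins: read the wrist's pose just before it. camera_params takes no time and is no camera call; for the wrist camera it gives the pose at the moment of the call.
- manip.hand_in(): hands the job in; it is judged then, once.
The state is a dict: "clock": time; "qpos": joint angles; "dq": joint speeds; "tau": joint torques, N m; "tcp_pos": TCP position; "eef_rot": TCP orientation; "force": force on the tool from outside, world axes, zero at the start; "wrist_torque": the same for the moment, N m; "opening": opening from 0.0 (shut) to 1.0 (fully open); "gripper_force": force on a finger pad.
Only numpy, scipy, OpenCV 4.12 (cv2) and the standard library are available. Lean on these libraries where they do the work, as an engineer would, in place of code of your own. Each camera call takes 0.05 s, during which the arm holds its last target. There are 200 camera calls.

TASK

On the goldsmith's bench, a low wooden crate with a holed cover board holds four capped amber jars and has two empty holes. Put the two loose jars of the same kind, which stand on the bench among other containers, into the two empty holes, one in each, standing upright on the crate's floor. Do not tip the two jars over on the way.

Things in the scene. Friction and masses are not known exactly. Their poses are not given: they have to be found in the camera images.
- jar_a: One of two loose jars on the bench, alike and like the four already in the crate: amber glass with black screw cap, a plain rigid upright cylinder 48 mm across, 96 mm high over all (cap as wide as the glass, top 22 mm), 0.11 to 0.23 kg. Origin: centre of its underside; z up along the jar.
- jar_b: The other loose jar, same as jar_a in shape, size and origin. Bystanders near both, 90 mm or more between centres: a narrow-necked amber bottle 52 mm across and 125 mm high, and a low white tub 66 mm across and 48 mm high.
- cell_a: One of the crate's two empty cells (which two varies). Origin: hole's centre, on the cork floor inside, 8 mm over the bench; z up, x and y along the crate's short and long sides. The crate is fixed, wooden, 204 x 296 mm; its 10 mm cover board (top 44 mm over the bench) has 70 mm round holes, 2 rows of 3, 92 mm between centres.
- cell_b: The other empty cell, same origin and axes as cell_a. It is empty down to the floor, 36 mm below the cover's top. The four other holes hold a jar each, whose tops stand 104 mm over the bench.
Mind the look-alikes: they are no part of the job. What is shaped like the jar_a but purple is not meant.

How it is judged:
By the outcome, as a careful person would: the job done as asked, in the order asked, and still so for the second after the job is handed in, with the robot touching nothing.
It also fails if it takes over 58 s, if anything falls off the work surface, if the arm or the gripper's body presses on something with over 40 N, if the wrist force passes 120 N, or if a joint passes its speed limit or range.

## Working session

There is one attempt and no reset: what is moved stays moved. The work goes in short steps, Python scripts to look and compute and a tool call to move; the robot and the scene stay as the last step left them, time stands still between calls to the robot, and variables do not carry over. Pictures are saved under pics/ and viewed, at most 10 in all, crops included, and the job is handed in when it is done.

Besides the shell and the picture viewer there is one more tool, called after "Emit:" as name(argument=value, ...), one argument or row to a line, values as JSON. send_rows: Moves the arm, as the interface text tells. Its arguments: {"type":"object","properties":{"increments":{"type":"array"}},"required":["increments"]}

```bash
mkdir -p pics; python3 - <<'E'
from cell import manip
import cv2,numpy as np
s=manip.read_state();print(s)
ims=[]
for n in("scene","top"):
    im,d=manip.capture(n);p=manip.camera_params(n);cv2.imwrite(f"pics/{n}0.png",im);np.savez(f"{n}0.npz",im=im,d=d,**{k:np.array(v) for k,v in p.items()})
    print(n,p)
E
```

```text
{'clock': 0.0, 'qpos': array([-1.26568995,  0.31174869,  0.01396251,  1.5130892 , -0.0043966 ,
        1.3191895 , -0.02722998]), 'dq': array([ 0.00118495, -0.00066385,  0.00168777,  0.00101381, -0.00118481,
       -0.00118385,  0.00019515]), 'tau': array([ 4.77838603e-04, -3.79905939e+01,  1.46741825e-01, -2.30598664e+01,
        1.24219080e-02,  1.35727040e-02,  2.35647269e-05]), 'tcp_pos': array([0.1866722 , 0.51658369, 0.23819537]), 'eef_rot': array([-1.61675685e-04,  1.72498144e-01,  9.85009109e-01, -1.19110302e-03]), 'force': array([ 0.96859422, -0.71091972,  0.14152709]), 'wrist_torque': array([ 0.05302144, -0.02811567, -0.01018945]), 'gripper_force': 0.0, 'opening': 0.9989331394421295}
scene {'K': array([[527.20554034,   0.        , 271.49396385],
       [  0.        , 527.20554034, 211.10427208],
       [  0.        ,   0.        ,   1.        ]]), 'k1': -0.1902422678651256, 'R': array([[-0.3274247 ,  0.94477345,  0.01400706],
       [ 0.78073416,  0.27886495, -0.55918558],
       [-0.53220977, -0.17215538, -0.82892418]]), 't': array([ 0.24137084, -0.32234657,  1.29520286])}
top {'K': array([[464.86809568,   0.        , 273.08150634],
       [  0.        , 464.86809568, 216.59751846],
       [  0.        ,   0.        ,   1.        ]]), 'k1': 0.04911986489917628, 'R': array([[-0.00728857, -0.99996649,  0.0037268 ],
       [-0.98947566,  0.00667339, -0.14454544],
       [ 0.14451572, -0.00474111, -0.98949115]]), 't': array([-0.1074006 ,  0.49643318,  1.0287953 ])}
```

View pics/top0.png

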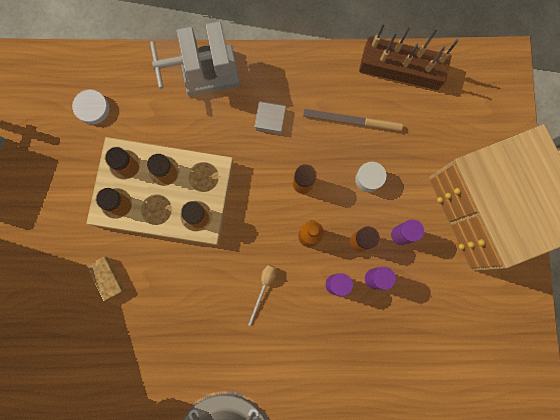

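View pics/scene0.png

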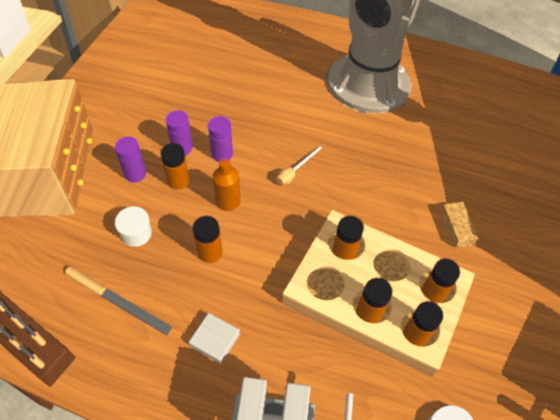

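The top view shows loose amber jars with black caps at about (305,173) and (368,238). The empty holes are at about (204,177) and (155,209). Purple look-alikes are at (408,232), (380,278) and (340,285), the bottle is at (311,234) and the tub at (371,177).

```bash
cat > h.py <<'E'
import numpy as np,cv2
def cloud(n,f=None):
    z=np.load(f or f"{n}0.npz");d=z["d"];K=z["K"];h,w=d.shape
    u,v=np.meshgrid(np.arange(w),np.arange(h))
    xd=np.stack([(u-K[0,2])/K[0,0],(v-K[1,2])/K[1,1]],-1);r=xd.copy()
    for _ in range(8): r=xd/(1+z["k1"]*(r**2).sum(-1,keepdims=True))
    P=np.concatenate([r,np.ones((h,w,1))],-1)*d[...,None]
    X=(P-z["t"])@z["R"]; X[d==0]=np.nan
    return X,z["im"]
E
python3 - <<'E'
from h import *
from scipy import ndimage as nd
for n in("top","scene"):
    X,im=cloud(n);Z=X[...,2]
    R=(X[...,0]>.15)&(X[...,0]<.85)&(abs(X[...,1])<.5)
    print(n,"table z",np.nanmedian(Z[R&(abs(Z)<.02)]))
    for lo,hi in((.088,.112),(.115,.135),(.04,.054)):
        m=R&(Z>lo)&(Z<hi);m=nd.binary_opening(m,iterations=1)if lo!=.115 else m
        L,k=nd.label(m)
        for i in range(1,k+1):
            p=X[L==i]
            if len(p)<25: continue
            c,r=cv2.minEnclosingCircle(p[:,:2].astype(np.float32))
            vu=np.argwhere(L==i).mean(0)
            print(lo,len(p),"uv",vu[::-1].round(),"c",np.round(c,4),"r",round(r,4),"mean",p.mean(0).round(4), "bgr",im[L==i].mean(0).round())
            if lo==.04 and r>.1: print("RECT",cv2.minAreaRect(p[:,:2].astype(np.float32)))
E
```

```text
top table z 0.00022524637743735203
0.088 323 uv [165.  66.] c [0.8205 0.124 ] r 0.0415 mean [0.8299 0.1304 0.0958] bgr [122. 135. 144.]
0.088 74 uv [222.  71.] c [0.8208 0.001 ] r 0.0173 mean [8.178e-01 5.000e-04 1.000e-01] bgr [78. 86. 93.]
0.088 72 uv [195.  76.] c [0.8071 0.0631] r 0.0173 mean [0.805  0.0624 0.1001] bgr [ 80.  93. 106.]
0.088 431 uv [116. 158.] c [0.6177 0.2298] r 0.0247 mean [0.6167 0.2282 0.1033] bgr [36. 44. 54.]
0.088 402 uv [158. 165.] c [0.6033 0.1396] r 0.0244 mean [0.6018 0.1382 0.1034] bgr [36. 44. 56.]
0.088 375 uv [305. 175.] c [ 0.5802 -0.1818] r 0.0246 mean [ 0.5792 -0.1821  0.0956] bgr [37. 51. 73.]
0.088 120 uv [448. 179.] c [ 0.5674 -0.4915] r 0.028 mean [ 0.5662 -0.4898  0.0991] bgr [ 57. 109. 160.]
0.088 448 uv [108. 199.] c [0.528  0.2445] r 0.0247 mean [0.527  0.2428 0.1034] bgr [37. 45. 56.]
0.088 420 uv [192. 212.] c [0.4973 0.0635] r 0.025 mean [0.4967 0.0631 0.1034] bgr [40. 51. 63.]
0.088 396 uv [412. 230.] c [ 0.4559 -0.4094] r 0.0241 mean [ 0.4558 -0.4085  0.0955] bgr [131.  60. 121.]
0.088 206 uv [312. 233.] c [ 0.4538 -0.1948] r 0.0224
[... 3826 characters left out ...]
26891708374, 0.14748580753803253), (0.2962319254875183, 0.20708239078521729), 80.22563934326172)
0.04 86 uv [209. 249.] c [ 0.5894 -0.1755] r 0.0216 mean [ 0.5974 -0.1715  0.0473] bgr [  4.  87. 173.]
0.04 82 uv [344. 251.] c [0.5091 0.0644] r 0.0207 mean [0.5176 0.0647 0.0472] bgr [  9.  77. 148.]
0.04 87 uv [434. 293.] c [0.5393 0.2437] r 0.0202 mean [0.5484 0.2413 0.0469] bgr [ 10.  70. 135.]
0.04 361 uv [ 19. 312.] c [ 0.8324 -0.4375] r 0.0638 mean [ 0.836  -0.4424  0.0496] bgr [ 40.  69. 115.]
0.04 51 uv [369. 315.] c [0.6236 0.14  ] r 0.0134 mean [0.6263 0.14   0.0471] bgr [ 10.  75. 145.]
0.04 56 uv [419. 338.] c [0.6393 0.2328] r 0.014 mean [0.6417 0.2319 0.0467] bgr [  8.  76. 147.]
```

Emit:
send_rows(
  increments=[
    [[0, 0, 0, 0, 0, 0.122, 0.15], [0, 0, 0, 0, 0, 0.122, 0.15], [0, 0, 0, 0, 0, 0.122, 0.15], [0, 0, 0, 0, 0, 0.122, 0.15], [0, 0, 0, 0, 0, 0.122, 0.15], [-1.5, -0.15, 0, 0, 0, 0, 0.15], [-3, -0.3, 0, 0, 0, 0, 0.15], [-3, -0.3, 0, 0, 0, 0, 0.15], [-3, -0.3, 0, 0, 0, 0, 0.15], [-3, -0.3, 0, 0, 0, 0, 0.15], [-3, -0.3, 0, 0, 0, 0, 0.15], [-3, -0.3, 0, 0, 0, 0, 0.15], [-3, -0.3, 0, 0, 0, 0, 0.15], [-3, -0.3, 0, 0, 0, 0, 0.15], [-3, -0.3, 0, 0, 0, 0, 0.15], [-3, -0.3, 0, 0, 0, 0, 0.15], [-3, -0.3, 0, 0, 0, 0, 0.15], [-3, -0.3, 0, 0, 0, 0, 0.15], [-3, -0.3, 0, 0, 0, 0, 0.15], [-1.5, -0.15, 0, 0, 0, 0, 0.15]],
  ],
)

```text
clock: 1.77
tcp_pos: [0.396, 0.1455, 0.2392]
eef_rot: [0.001, 0.463, 0.886, -0.001]
force: [0.6, 0.0, 0.4]
opening: 0.849
gripper_force: 0.0
```

```bash
cat > go.py <<'E'
import sys,numpy as np
from cell import manip
from scipy.spatial.transform import Rotation as Ro
s=manip.read_state();T=np.array(list(map(float,sys.argv[1:4])))
R=Ro.from_quat(np.roll(s["eef_rot"],-1)).as_matrix()
print("t",s["clock"],"tcp",s["tcp_pos"].round(4),"tool z",R[:,2].round(4),"yaw_y",np.degrees(np.arctan2(R[1,1],R[0,1])).round(2),"F",s["force"].round(1),"open",s["opening"],"gf",s["gripper_force"])
print("delta cm",(R.T@(T-s["tcp_pos"])*100).round(2))
E
python3 go.py .5808 -.1816 .239
```

```text
t 1.7667 tcp [0.396  0.1455 0.2392] tool z [ 6.0e-04 -1.8e-03 -1.0e+00] yaw_y 34.87 F [0.6 0.  0.4] open 0.8485858534262464 gf 0.0
delta cm [-37.4   -3.53   0.09]
```

Emit:
send_rows(
  increments=[
    [[-1.5, -0.15, 0, 0, 0, 0, 0.15], [-3, -0.3, 0, 0, 0, 0, 0.15], [-3, -0.3, 0, 0, 0, 0, 0.15], [-3, -0.3, 0, 0, 0, 0, 0.15], [-3, -0.3, 0, 0, 0, 0, 0.15], [-3, -0.3, 0, 0, 0, 0, 0.15], [-3, -0.3, 0, 0, 0, 0, 0.15], [-3, -0.3, 0, 0, 0, 0, 0.15], [-3, -0.3, 0, 0, 0, 0, 0.15], [-3, -0.3, 0, 0, 0, 0, 0.15], [-3, -0.3, 0, 0, 0, 0, 0.15], [-3, -0.3, 0, 0, 0, 0, 0.15], [-1.9, -0.1, 1, 0, 0, 0, 0.15], [-1, 0, 3, 0, 0, 0, 0.15], [0, 0, 3, 0, 0, 0, 0.15], [0, 0, 0, 0, 0, 0, 0.15], [0, 0, 0, 0, 0, 0, 0.15]],
  ],
)

```text
clock: 3.18
tcp_pos: [0.5796, -0.1752, 0.1673]
eef_rot: [-0.003, 0.46, 0.888, -0.0]
force: [-0.0, -0.2, 1.1]
opening: 0.85
gripper_force: 0.0
```

```bash
python3 go.py .5808 -.1816 .057
```

```text
t 3.1833 tcp [ 0.5796 -0.1752  0.1673] tool z [-0.0052  0.0019 -1.    ] yaw_y 35.19 F [-0.  -0.2  1.1] open 0.8504701140373315 gf 0.0
delta cm [-0.64 -0.24 11.03]
```

Emit:
send_rows(
  increments=[
    [[-0.6, -0.3, 1, 0, 0, 0, 0.15], [0, 0, 2, 0, 0, 0, 0.15], [0, 0, 2, 0, 0, 0, 0.15], [0, 0, 2, 0, 0, 0, 0.15], [0, 0, 2, 0, 0, 0, 0.15], [0, 0, 1.3, 0, 0, 0, 0.15], [0, 0, 0.7, 0, 0, 0, 0.15], [0, 0, 0, 0, 0, 0, 0.15], [0, 0, 0, 0, 0, 0, 0.15], [0, 0, 0, 0, 0, 0, 0.15]],
  ],
)

```text
clock: 4.02
tcp_pos: [0.5833, -0.1835, 0.0609]
eef_rot: [0.002, 0.46, 0.888, 0.0]
force: [-0.2, 0.2, -0.2]
opening: 0.852
gripper_force: 0.0
```

```bash
python3 go.py .5808 -.1816 .057
```

```text
t 4.0167 tcp [ 0.5833 -0.1835  0.0609] tool z [ 0.003 -0.001 -1.   ] yaw_y 35.19 F [-0.2  0.2 -0.2] open 0.8518184290837357 gf 0.0
delta cm [ 0.3  -0.09  0.39]
```

Emit:
send_rows(
  increments=[
    [[0.2, 0, 0.3, 0, 0, 0, 0.15], [0, 0, 0, 0, 0, 0, 0.25], [0, 0, 0, 0, 0, 0, 0.35], [0, 0, 0, 0, 0, 0, 0.45], [0, 0, 0, 0, 0, 0, 0.55], [0, 0, 0, 0, 0, 0, 0.65], [0, 0, 0, 0, 0, 0, 0.8], [0, 0, 0, 0, 0, 0, 1], [0, 0, 0, 0, 0, 0, 1], [0, 0, 0, 0, 0, 0, 1], [0, 0, 0, 0, 0, 0, 1], [0, 0, 0, 0, 0, 0, 1], [0, 0, -0.5, 0, 0, 0, 1], [0, 0, -1, 0, 0, 0, 1], [0, 0, -1, 0, 0, 0, 1]],
  ],
)

```text
clock: 5.27
tcp_pos: [0.5804, -0.1808, 0.081]
eef_rot: [-0.001, 0.46, 0.888, -0.0]
force: [-0.2, -0.2, -0.8]
opening: 0.55
gripper_force: 61.6
```

```bash
python3 go.py .5888 .0489 .2; python3 - <<'E'
from cell import manip
import cv2
im,_=manip.capture("scene");cv2.imwrite("pics/s1.png",im)
E
```

```text
t 5.2667 tcp [ 0.5804 -0.1808  0.081 ] tool z [-1.7e-03  5.0e-04 -1.0e+00] yaw_y 35.19 F [-0.2 -0.2 -0.8] open 0.5500743276928212 gf 61.625733375549316
delta cm [ 18.31  13.91 -11.89]
```

View pics/s1.png

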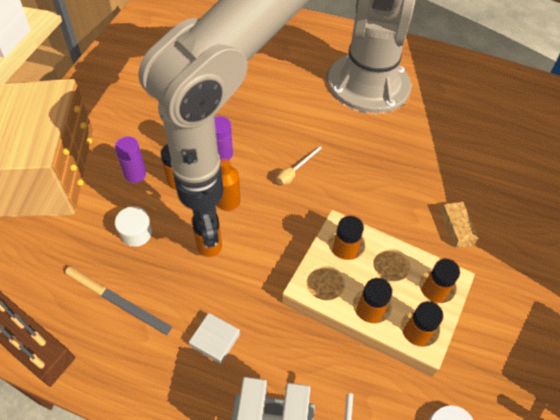

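The jar is held upright in the jaws at about (208,245), and the other containers have not moved.

Emit:
send_rows(
  increments=[
    [[0, 0, -2, 0, 0, 0, 1], [0, 0, -3, 0, 0, 0, 1], [0, 0, -3, 0, 0, 0, 1], [0, 0, -2.5, 0, 0, 0, 1], [0.9, 0.7, -1, 0, 0, 0, 1], [1.8, 1.4, 0, 0, 0, 0, 1], [2.4, 1.8, 0, 0, 0, 0, 1], [2.4, 1.8, 0, 0, 0, 0, 1], [2.4, 1.8, 0, 0, 0, 0, 1], [2.4, 1.8, 0, 0, 0, 0, 1], [2.4, 1.8, 0, 0, 0, 0, 1], [1.8, 1.4, 0, 0, 0, 0, 1], [1.2, 0.9, 0, 0, 0, 0, 1], [0.6, 0.5, 0, 0, 0, 0, 1], [0, 0, 0, 0, 0, 0, 1], [0, 0, 0, 0, 0, 0, 1], [0, 0, 0, 0, 0, 0, 1]],
  ],
)

```text
clock: 6.73
tcp_pos: [0.5889, 0.0461, 0.1963]
eef_rot: [0.0, 0.462, 0.887, -0.001]
force: [-0.1, -0.5, -1.2]
opening: 0.549
gripper_force: 61.9
```

```bash
python3 go.py .5888 .0489 .067; python3 - <<'E'
from cell import manip
import cv2
im,_=manip.capture("scene");cv2.imwrite("pics/s2.png",im[150:400,200:500].repeat(2,0).repeat(2,1))
E
```

```text
t 6.7333 tcp [0.5889 0.0461 0.1963] tool z [-1.0e-04 -1.7e-03 -1.0e+00] yaw_y 35.02 F [-0.1 -0.5 -1.2] open 0.5485064608286934 gf 61.88764125108719
delta cm [ 0.25  0.17 12.93]
```

View pics/s2.png

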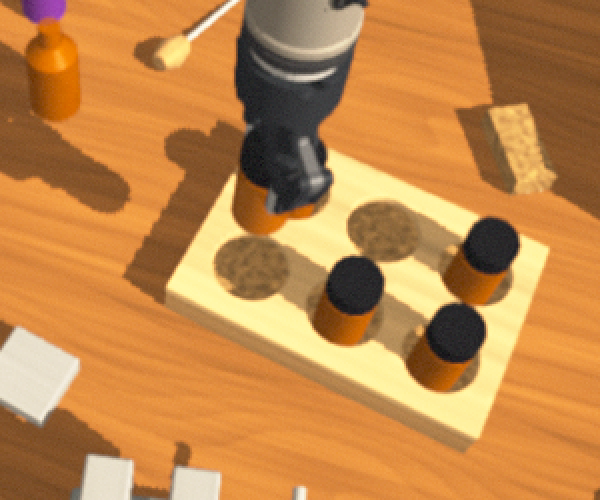

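The held jar hangs upright above the empty hole at about (250,265) of the crop. I'll lower it.

Emit:
send_rows(
  increments=[
    [[0.2, 0.2, 1, 0, 0, 0, 1], [0, 0, 2, 0, 0, 0, 1], [0, 0, 2, 0, 0, 0, 1], [0, 0, 2, 0, 0, 0, 1], [0, 0, 2, 0, 0, 0, 1], [0, 0, 1.5, 0, 0, 0, 1], [0, 0, 1, 0, 0, 0, 1], [0, 0, 0.6, 0, 0, 0, 1], [0, 0, 0.2, 0, 0, 0, 1], [0, 0, 0, 0, 0, 0, 1], [0, 0, 0, 0, 0, 0, 1]],
  ],
)

```text
clock: 7.7
tcp_pos: [0.5904, 0.0509, 0.0742]
eef_rot: [0.001, 0.46, 0.888, 0.0]
force: [0.0, -0.2, -2.0]
opening: 0.547
gripper_force: 61.9
```

```bash
python3 go.py .5888 .0489 .067
```

```text
t 7.7 tcp [0.5904 0.0509 0.0742] tool z [ 1.9e-03  1.0e-04 -1.0e+00] yaw_y 35.17 F [ 0.  -0.2 -2. ] open 0.5465451344299627 gf 61.88835293054581
delta cm [-0.07 -0.25  0.72]
```

Free hang so far. Next come small downward steps, checking for contact.

Emit:
send_rows(
  increments=[
    [[0, -0.1, 0.2, 0, 0, 0, 1], [0, 0, 0.2, 0, 0, 0, 1], [0, 0, 0.1, 0, 0, 0, 1], [0, 0, 0, 0, 0, 0, 1], [0, 0, 0, 0, 0, 0, 1]],
  ],
)

```text
clock: 8.12
tcp_pos: [0.5888, 0.0506, 0.0684]
eef_rot: [0.0, 0.46, 0.888, 0.0]
force: [-0.3, -0.7, -2.0]
opening: 0.548
gripper_force: 61.9
```

Emit:
send_rows(
  increments=[
    [[0, 0, 0.1, 0, 0, 0, 1], [0, 0, 0, 0, 0, 0, 1], [0, 0, 0, 0, 0, 0, 1]],
  ],
)

```text
clock: 8.37
tcp_pos: [0.5888, 0.0506, 0.0673]
eef_rot: [0.0, 0.46, 0.888, 0.0]
force: [0.6, -0.1, -1.6]
opening: 0.549
gripper_force: 61.9
```

Emit:
send_rows(
  increments=[
    [[0, 0, 0.1, 0, 0, 0, 1], [0, 0, 0, 0, 0, 0, 1], [0, 0, 0, 0, 0, 0, 1]],
  ],
)

```text
clock: 8.62
tcp_pos: [0.5887, 0.0505, 0.0662]
eef_rot: [-0.0, 0.46, 0.888, -0.0]
force: [0.2, 0.0, -1.7]
opening: 0.55
gripper_force: 61.9
```

Emit:
send_rows(
  increments=[
    [[0, 0, 0.1, 0, 0, 0, 1], [0, 0, 0, 0, 0, 0, 1], [0, 0, 0, 0, 0, 0, 1]],
  ],
)

```text
clock: 8.87
tcp_pos: [0.5887, 0.0505, 0.0652]
eef_rot: [-0.0, 0.46, 0.888, -0.0]
force: [-0.2, 0.2, -2.1]
opening: 0.551
gripper_force: 61.9
```

Emit:
send_rows(
  increments=[
    [[0, 0, 0.1, 0, 0, 0, 1], [0, 0, 0, 0, 0, 0, 1], [0, 0, 0, 0, 0, 0, 1]],
  ],
)

```text
clock: 9.12
tcp_pos: [0.5889, 0.0505, 0.0648]
eef_rot: [0.0, 0.46, 0.888, 0.0]
force: [-2.1, -0.2, 2.1]
opening: 0.55
gripper_force: 62.2
```

Emit:
send_rows(
  increments=[
    [[0, 0, 0.05, 0, 0, 0, 1], [0, 0, 0, 0, 0, 0, 1], [0, 0, 0, 0, 0, 0, 1]],
  ],
)

```text
clock: 9.37
tcp_pos: [0.589, 0.0505, 0.0648]
eef_rot: [0.0, 0.46, 0.888, 0.0]
force: [-2.2, -0.2, 5.0]
opening: 0.547
gripper_force: 62.4
```

Contact with the floor. Release in steps to a partial opening, then rise.

Emit:
send_rows(
  increments=[
    [[0, 0, 0, 0, 0, 0, 0.42], [0, 0, 0, 0, 0, 0, 0.36], [0, 0, 0, 0, 0, 0, 0.3], [0, 0, 0, 0, 0, 0, 0.26], [0, 0, 0, 0, 0, 0, 0.26], [0, 0, 0, 0, 0, 0, 0.26], [0, 0, -0.5, 0, 0, 0, 0.26], [0, 0, -1.5, 0, 0, 0, 0.26], [0, 0, -2, 0, 0, 0, 0.26], [0, 0, -3, 0, 0, 0, 0.26], [0, 0, -3, 0, 0, 0, 0.2], [0, 0, -3, 0, 0, 0, 0.15], [0, 0, 0, 0, 0, 0, 0.15], [0, 0, 0, 0, 0, 0, 0.15]],
  ],
)

```text
clock: 10.53
tcp_pos: [0.5904, 0.0502, 0.1966]
eef_rot: [0.002, 0.46, 0.888, 0.002]
force: [-0.4, 0.0, -0.1]
opening: 0.85
gripper_force: 0.0
```

```bash
python3 go.py .4417 -.3135 .2
```

```text
t 10.5333 tcp [0.5904 0.0502 0.1966] tool z [ 5.6e-03  7.0e-04 -1.0e+00] yaw_y 35.17 F [-0.4  0.  -0.1] open 0.850187463922234 gf 0.0
delta cm [-21.17 -33.11  -0.45]
```

Emit:
send_rows(
  increments=[
    [[-0.8, -1.2, 0, 0, 0, 0, 0.15], [-1.6, -2.5, 0, 0, 0, 0, 0.15], [-1.6, -2.5, 0, 0, 0, 0, 0.15], [-1.6, -2.5, 0, 0, 0, 0, 0.15], [-1.6, -2.5, 0, 0, 0, 0, 0.15], [-1.6, -2.5, 0, 0, 0, 0, 0.15], [-1.6, -2.5, 0, 0, 0, 0, 0.15], [-1.6, -2.5, 0, 0, 0, 0, 0.15], [-1.6, -2.5, 0, 0, 0, 0, 0.15], [-1.6, -2.5, 0, 0, 0, 0, 0.15], [-1.6, -2.5, 0, 0, 0, 0, 0.15], [-1.6, -2.5, 0, 0, 0, 0, 0.15], [-1.6, -2.5, 0, 0, 0, 0, 0.15], [-1.1, -1.8, 0, 0, 0, 0, 0.15], [0, 0, 0, 0, 0, 0, 0.15], [0, 0, 0, 0, 0, 0, 0.15], [0, 0, 0, 0, 0, 0, 0.15]],
  ],
)

```text
clock: 11.95
tcp_pos: [0.4398, -0.3111, 0.1925]
eef_rot: [-0.001, 0.46, 0.888, 0.001]
force: [0.0, -0.0, -0.2]
opening: 0.853
gripper_force: 0.0
```

```bash
python3 go.py .4417 -.3135 .057;  python3 - <<'E'
from cell import manip
import cv2,numpy as np
im,_=manip.capture("scene");cv2.imwrite("pics/s3.png",im)
E
```

```text
t 11.95 tcp [ 0.4398 -0.3111  0.1925] tool z [-0.0019  0.0023 -1.    ] yaw_y 35.17 F [ 0.  -0.  -0.2] open 0.8534686394742164 gf 0.0
delta cm [-0.35  0.02 13.55]
```

View pics/s3.png

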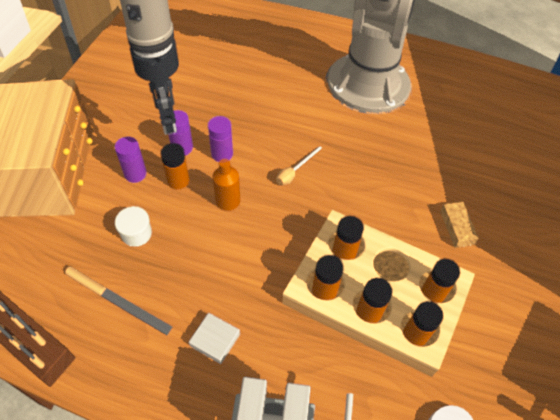

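The first jar stands upright in its hole at (328,278). The second one, at (175,167), is untouched below the gripper, so I'll descend on it.

Emit:
send_rows(
  increments=[
    [[-0.3, 0, 2, 0, 0, 0, 0.15], [0, 0, 2.5, 0, 0, 0, 0.15], [0, 0, 2, 0, 0, 0, 0.15], [0, 0, 2, 0, 0, 0, 0.15], [0, 0, 2, 0, 0, 0, 0.15], [0, 0, 1.5, 0, 0, 0, 0.15], [0, 0, 1, 0, 0, 0, 0.15], [0, 0, 0.5, 0, 0, 0, 0.15], [0, 0, 0, 0, 0, 0, 0.15], [0, 0, 0, 0, 0, 0, 0.15], [0, 0, 0, 0, 0, 0, 0.15]],
  ],
)

```text
clock: 12.92
tcp_pos: [0.4432, -0.3149, 0.0598]
eef_rot: [0.001, 0.46, 0.888, -0.0]
force: [-0.3, -0.0, 0.7]
opening: 0.853
gripper_force: 0.0
```

```bash
python3 go.py .4417 -.3135 .057
```

```text
t 12.9167 tcp [ 0.4432 -0.3149  0.0598] tool z [ 0.0019 -0.0011 -1.    ] yaw_y 35.21 F [-0.3 -0.   0.7] open 0.8530571631246819 gf 0.0
delta cm [ 0.2  -0.04  0.28]
```

Emit:
send_rows(
  increments=[
    [[0.2, 0, 0.2, 0, 0, 0, 0.15], [0, 0, 0, 0, 0, 0, 0.25], [0, 0, 0, 0, 0, 0, 0.35], [0, 0, 0, 0, 0, 0, 0.45], [0, 0, 0, 0, 0, 0, 0.55], [0, 0, 0, 0, 0, 0, 0.65], [0, 0, 0, 0, 0, 0, 0.8], [0, 0, 0, 0, 0, 0, 1], [0, 0, 0, 0, 0, 0, 1], [0, 0, 0, 0, 0, 0, 1], [0, 0, 0, 0, 0, 0, 1], [0, 0, 0, 0, 0, 0, 1], [0, 0, -0.5, 0, 0, 0, 1], [0, 0, -1.5, 0, 0, 0, 1], [0, 0, -2.5, 0, 0, 0, 1], [0, 0, -3, 0, 0, 0, 1], [0, 0, -3, 0, 0, 0, 1], [0, 0, -3, 0, 0, 0, 1], [0, 0, -1.5, 0, 0, 0, 1], [0, 0, 0, 0, 0, 0, 1]],
  ],
)

```text
clock: 14.58
tcp_pos: [0.443, -0.3146, 0.2104]
eef_rot: [0.004, 0.46, 0.888, -0.0]
force: [1.5, -0.8, -2.4]
opening: 0.546
gripper_force: 61.8
```

```bash
python3 go.py .5134 .155 .205
```

```text
t 14.5833 tcp [ 0.443  -0.3146  0.2104] tool z [ 0.0066 -0.0041 -1.    ] yaw_y 35.19 F [ 1.5 -0.8 -2.4] open 0.5459147188451146 gf 61.830262541770935
delta cm [34.33 32.81  0.4 ]
```

Emit:
send_rows(
  increments=[
    [[1.1, 1.1, 0, 0, 0, 0, 1], [2.2, 2.1, 0, 0, 0, 0, 1], [2.2, 2.1, 0, 0, 0, 0, 1], [2.2, 2.1, 0, 0, 0, 0, 1], [2.2, 2.1, 0, 0, 0, 0, 1], [2.2, 2.1, 0, 0, 0, 0, 1], [2.2, 2.1, 0, 0, 0, 0, 1], [2.2, 2.1, 0, 0, 0, 0, 1], [2.2, 2.1, 0, 0, 0, 0, 1], [2.2, 2.1, 0, 0, 0, 0, 1], [2.2, 2.1, 0, 0, 0, 0, 1], [2.2, 2.1, 0, 0, 0, 0, 1], [2.2, 2.1, 0, 0, 0, 0, 1], [2.2, 2.1, 0, 0, 0, 0, 1], [2.2, 2.1, 0, 0, 0, 0, 1], [1.6, 1.5, 0, 0, 0, 0, 1], [0.8, 0.8, 0, 0, 0, 0, 1], [0, 0, 0, 0, 0, 0, 1], [0, 0, 0, 0, 0, 0, 1], [0, 0, 0, 0, 0, 0, 1]],
  ],
)

```text
clock: 16.25
tcp_pos: [0.5114, 0.1535, 0.2062]
eef_rot: [0.0, 0.462, 0.887, -0.001]
force: [-0.2, 0.5, -0.6]
opening: 0.554
gripper_force: 61.9
```

```bash
python3 go.py .5134 .155 .067
```

```text
t 16.25 tcp [0.5114 0.1535 0.2062] tool z [-0.0011 -0.0023 -1.    ] yaw_y 34.98 F [-0.2  0.5 -0.6] open 0.5539984567307324 gf 61.92950516939163
delta cm [ 0.03  0.28 13.92]
```

Emit:
send_rows(
  increments=[
    [[0, 0.1, 1, 0, 0, 0, 1], [0, 0, 2, 0, 0, 0, 1], [0, 0, 2, 0, 0, 0, 1], [0, 0, 2, 0, 0, 0, 1], [0, 0, 2, 0, 0, 0, 1], [0, 0, 1.5, 0, 0, 0, 1], [0, 0, 1, 0, 0, 0, 1], [0, 0, 0.8, 0, 0, 0, 1], [0, 0, 0.6, 0, 0, 0, 1], [0, 0, 0.2, 0, 0, 0, 1], [0, 0, 0, 0, 0, 0, 1], [0, 0, 0, 0, 0, 0, 1]],
  ],
)

```text
clock: 17.25
tcp_pos: [0.5131, 0.1571, 0.0765]
eef_rot: [0.0, 0.46, 0.888, 0.001]
force: [-0.1, -0.7, -1.0]
opening: 0.553
gripper_force: 61.9
```

```bash
python3 go.py .5134 .155 .067
```

```text
t 17.25 tcp [0.5131 0.1571 0.0765] tool z [ 1.4e-03  5.0e-04 -1.0e+00] yaw_y 35.18 F [-0.1 -0.7 -1. ] open 0.5528048044348554 gf 61.930427849292755
delta cm [-0.19 -0.1   0.95]
```

Emit:
send_rows(
  increments=[
    [[-0.2, -0.1, 0.3, 0, 0, 0, 1], [0, 0, 0.3, 0, 0, 0, 1], [0, 0, 0.2, 0, 0, 0, 1], [0, 0, 0, 0, 0, 0, 1], [0, 0, 0, 0, 0, 0, 1]],
  ],
)

```text
clock: 17.67
tcp_pos: [0.5126, 0.1548, 0.0677]
eef_rot: [-0.0, 0.46, 0.888, -0.0]
force: [0.1, -0.1, -1.1]
opening: 0.55
gripper_force: 61.9
```

Emit:
send_rows(
  increments=[
    [[0, 0, 0.1, 0, 0, 0, 1], [0, 0, 0, 0, 0, 0, 1], [0, 0, 0, 0, 0, 0, 1]],
  ],
)

```text
clock: 17.92
tcp_pos: [0.5128, 0.1549, 0.0668]
eef_rot: [0.0, 0.46, 0.888, 0.0]
force: [0.1, -0.6, -2.6]
opening: 0.548
gripper_force: 61.9
```

Emit:
send_rows(
  increments=[
    [[0, 0, 0.1, 0, 0, 0, 1], [0, 0, 0, 0, 0, 0, 1], [0, 0, 0, 0, 0, 0, 1]],
  ],
)

```text
clock: 18.17
tcp_pos: [0.5127, 0.1548, 0.0657]
eef_rot: [-0.0, 0.46, 0.888, -0.0]
force: [0.9, -0.6, -1.7]
opening: 0.548
gripper_force: 61.9
```

Emit:
send_rows(
  increments=[
    [[0, 0, 0.1, 0, 0, 0, 1], [0, 0, 0, 0, 0, 0, 1], [0, 0, 0, 0, 0, 0, 1]],
  ],
)

```text
clock: 18.42
tcp_pos: [0.5129, 0.1549, 0.0653]
eef_rot: [0.0, 0.46, 0.888, 0.0]
force: [-1.6, -1.1, 4.8]
opening: 0.546
gripper_force: 62.2
```

Emit:
send_rows(
  increments=[
    [[0, 0, 0.05, 0, 0, 0, 1], [0, 0, 0, 0, 0, 0, 1], [0, 0, 0, 0, 0, 0, 1]],
  ],
)

```text
clock: 18.67
tcp_pos: [0.513, 0.1548, 0.0653]
eef_rot: [-0.0, 0.46, 0.888, 0.0]
force: [-2.0, -0.3, 7.0]
opening: 0.549
gripper_force: 62.6
```

Contact. Release and withdraw straight up, then sideways so the cameras see the crate.

Emit:
send_rows(
  increments=[
    [[0, 0, 0, 0, 0, 0, 0.42], [0, 0, 0, 0, 0, 0, 0.36], [0, 0, 0, 0, 0, 0, 0.3], [0, 0, 0, 0, 0, 0, 0.26], [0, 0, 0, 0, 0, 0, 0.26], [0, 0, 0, 0, 0, 0, 0.26], [0, 0, -0.5, 0, 0, 0, 0.26], [0, 0, -1.5, 0, 0, 0, 0.26], [0, 0, -2, 0, 0, 0, 0.26], [0, 0, -3, 0, 0, 0, 0.26], [0, 0, -3, 0, 0, 0, 0.26], [0, 0, -3, 0, 0, 0, 0.26], [0, 0, -3, 0, 0, 0, 0.26], [-3, -2.5, 0, 0, 0, 0, 0.26], [-3, -2.5, 0, 0, 0, 0, 0.26], [-3, -2.5, 0, 0, 0, 0, 0.26], [-3, -2.5, 0, 0, 0, 0, 0.26], [-3, -2.5, 0, 0, 0, 0, 0.26], [-3, -2.5, 0, 0, 0, 0, 0.26], [0, 0, 0, 0, 0, 0, 0.26]],
  ],
)

```text
clock: 20.33
tcp_pos: [0.4918, -0.0903, 0.2257]
eef_rot: [0.002, 0.467, 0.884, -0.003]
force: [0.1, -2.1, 0.3]
opening: 0.741
gripper_force: 0.0
```

```bash
python3 - <<'E'
from cell import manip
from h import *
im,d=manip.capture("scene");cv2.imwrite("pics/s4.png",im)
p=manip.camera_params("scene");np.savez("scene1.npz",im=im,d=d,**p)
X,_=cloud("scene","scene1.npz")
for c in((.5888,.0489),(.5134,.155)):
    m=(np.hypot(X[...,0]-c[0],X[...,1]-c[1])<.035)&(X[...,2]>.1)&(X[...,2]<.115)
    print(cv2.minEnclosingCircle(X[m][:,:2].astype(np.float32)),np.percentile(X[m][:,2],[5,50,95]))
s=manip.read_state();print(s["clock"],s["tcp_pos"],s["force"])
E
```

```text
((0.5884947776794434, 0.05059679597616196), 0.024686407297849655) [0.10195125 0.10459573 0.10677636]
((0.5142421126365662, 0.15491251647472382), 0.025334348902106285) [0.1014176  0.10459806 0.1067334 ]
20.3833 [ 0.49277966 -0.08523331  0.22533996] [0.31996093 0.43171475 0.31173402]
```

View pics/s4.png

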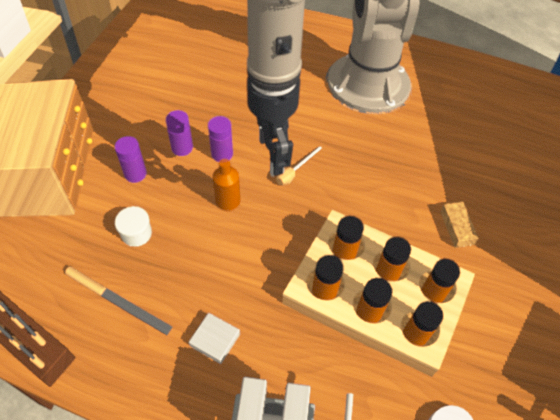

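All six holes now hold upright jars. The two I placed are at (328,278) and (395,258), with tops 104 mm over the bench and within about 2 mm of their hole centres. The gripper is clear of everything.

Emit:
send_rows(
  increments=[
    [[0, 0, 0, 0, 0, 0, 0.26], [0, 0, 0, 0, 0, 0, 0.26], [0, 0, 0, 0, 0, 0, 0.26], [0, 0, 0, 0, 0, 0, 0.26]],
  ],
)

```text
clock: 20.72
tcp_pos: [0.4942, -0.0769, 0.2242]
eef_rot: [-0.0, 0.459, 0.889, 0.0]
force: [0.0, 0.4, 0.8]
opening: 0.74
gripper_force: 0.0
```

```bash
python3 -c "
from cell import manip
print(manip.hand_in())"
```

```text
the job is handed in; nothing more can be done
None
```

Both loose amber jars now stand upright on the crate's floor, one in each of the two empty holes, and the job was handed in at about 21 s of the 58 s allowed.

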